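# Wipe tea flakes off the springy leaf into the caddy

### The arm

A 6-joint arm with a two-finger parallel gripper is mounted at the origin on the work surface. World frame = base frame: x ahead of the robot, y to its left, z up, the work surface at z = 0. Lengths are in m, angles in rad, forces in N, time in s.
With the tool pointing down it reaches from about 0.275 to 0.875 m from the base axis. Payload 12.5 kg.
Tool frame: the origin (TCP) lies at the very end of the fingers, on their centre line; the grasp point (between the pads) lies 19 mm behind it; z points along the fingers, x is the direction in which the jaws open and shut, and the axes are right-handed (so a half turn about z gives the same grasp; the last joint's range is limited). The gripper opens to 85 mm and grips with 20 to 120 N. Pads are 22 mm wide; open, the fingers measure 114 mm over their backs; the gripper's body (76 mm by 85 mm) begins 54 mm behind the grasp point. The pads swing forward as they close: fully open they stand 13 mm farther back than shut.
Start: joints at [1.187, 0.351, 1.652, -0, 1.139, -0.085], TCP at [0.162, 0.526, 0.231] pointing down, gripper open.
Joint ranges: [-2.75, 2.75], [-0.79, 2.1], [0.01, 2.65], [-1.57, 4.71], [0.07, 3.14], [-2.87, 2.87]. Speed limits (rad/s): [2.22, 2.22, 2.79, 3.14, 3.14, 3.14].

### API

Orientations are given as a unit quaternion [x, y, z, w].
In Python, from plant import bot gives the robot as it stands.
- The arm moves only by the tool arm_command, never from a script. Its arguments are lists of equal length, an entry for each row: "hand": the finger opening in m, from 0 to 0.0854; "slide": the shift along the tool's x, y, z in m, a list of three; "spin": the turn about the tool's z in units of 8 degrees (1.0 is 8 degrees). In form: {"hand": [hand, ...], "slide": [[dx, dy, dz], ...], "spin": [spin, ...]}. A call has 1 to 5 rows; each row is the pose to reach, as a shift and turn from the pose commanded when the call began, along the tool's axes at that moment; what a row does not reach only later rows make up. A row lasts 1/8 s, in which the tool goes at most 62.5 mm and 10.7 degrees, less where a joint would pass 70% of its speed; a pose out of reach is approached as far as the arm can. A call with a gripper value outside its range is refused whole. The fingers move at their own pace and stop on an object; "newtons" is the grip in N (left out, the last holds). Time passes only in rows, so rows that repeat a pose let the fingers close. It gives the time, the measured TCP pose, the force and the opening at its end, in the units of the state.
- bot.read_state(): the state, without advancing time (a new reading comes with each control period).
- bot.get_image(name): name is "scene" or "top" or "wrist"; returns (picture, depth): 480x640x3 uint8, blue, green, red; 480x640 float32, m along the optical axis (not along the pixel's ray), 0 where there is no reading.
- bot.camera_params(name): a dict with "intrinsics" (3x3 intrinsics, pixels), "cam_to_world" (4x4, takes a point from camera to world coordinates). Camera axes: x right, y down, z forward; pixel columns grow to the right and rows downward; lengths in m; the calibration is good to about 2 mm. A picture is of the moment at which its call begins: read the wrist's pose just before it. camera_params takes no time and is no camera call; for the wrist camera it gives the pose at the moment of the call.
- bot.finish_job(): hands the job in, once; it reports no verdict.
The state is a dict: "time": time; "joint_pos": joint angles; "qd": joint speeds; "effort": joint torques, N m; "position": TCP position; "eef_rot": TCP orientation; "contact_force": force on the tool from outside, world axes, zero at the start; "ft_torque": the same for the moment, N m; "gripper_width": finger opening in m.
Only numpy, scipy, OpenCV 4.12 (cv2) and the standard library are available. Lean on these libraries where they do the work, as an engineer would, in place of code of your own. Each camera call takes 0.05 s, during which the arm holds its last target. There are 200 camera calls.

### The job

Pick up the wooden scraper block and wipe the three flakes of pressed tea off the springy wooden leaf into the caddy's pulled-out tray: set the block gently on the bare part of the leaf between the hinge and the flakes and wipe out over the free edge, keeping it pressed on the leaf with a light, steady 5 N or so all the way as the leaf gives, and never forcing its free edge down by more than about 25 mm. Then stand the block upright on the shelf again and push the tray fully home with the flakes in it. Do not touch the flakes with the fingers, and leave the kettle, teapot, mug and dish where they are.

Things in the scene. Friction and masses are not known exactly. Their poses are not given: they have to be found in the camera images.
- scraper: Wooden scraper block with a rubber sole, an upside-down T standing upright on the shelf: foot 170 (x) x 36 (y) x 30 (z) mm, on it a grip rib 100 (x) x 22 (y) mm reaching from 30 to 80 mm high, centred. Origin: centre of the underside; z up. Same when turned half a turn. About 0.3 kg. Pinch the rib across its y from above; wipe with its x parallel to the stand's x.
- stand: Wooden stand fixed on the shelf; origin on the shelf right below the hinge line's middle, z up. Its y axis points from the leaf towards the post: the leaf runs from the hinge to the stand's -y (the wiping direction). Upright back board 190 (x) x 14 (y) x 100 mm high behind the hinge, its top level with the leaf's.
- leaf: Flat wooden leaf 190 (x) x 244 (y) x 10 mm without rims; origin on its hinge line, 5 mm under its upper face. Level, its top is 100 mm above the shelf, at y -6 to -250 mm in the stand's frame. A spring holds it level; pressed, it dips about the hinge, at most 0.12 rad: some tenths of a mm per N on its bare part, several times more near the free edge. Keep over 2 N on it throughout the stroke.
- flake0: Flake of pressed tea, a rough flat slab 58 x 30 x 12 mm, loose on the leaf, long axis roughly along the stand's x. Origin: centre of its underside. The flakes lie 125 to 240 mm from the hinge line, within 80 mm either side of the leaf's middle; the 120 mm of the leaf next to the hinge are clear.
- flake1: A second flake, same size, loose on the leaf.
- flake2: A third flake, same size, loose on the leaf.
- caddy_front (a point): Middle of the upper front edge of the caddy, 78 mm above the shelf. The caddy is a low wooden box fixed on the shelf, parallel to the stand, 196 mm wide (y), reaching 235 mm back (+x) from here, open at its front (-x), where the tray slides in and out. Axes: the caddy's, z up.
- tray (a joint): How far the caddy's tray is pulled out (m): 0 is fully home, about 0.2 at the start, growing towards the caddy's -x. Slides with about 2 N of friction and stays where it is left.
- tray_in (a point): Middle of the front edge of the tray's inner floor, 13 mm above the shelf; axes as the caddy's. Inside, the tray is 168 mm wide (y) and reaches 210 mm back (+x) from here; walls to 62 mm above the shelf. At the start the leaf's free edge overhangs the tray's +y wall by about 10 mm.
- tray_front (a point): Middle of the outer face of the tray's front panel, 42 mm above the shelf; the panel is 196 (y) mm wide, 5 to 75 mm above the shelf, and 12 mm thick; it faces the caddy's -x. Push here, towards the caddy's +x. Axes as the caddy's.
- kettle: Blue enamel kettle, 176 mm wide, 210 mm high with its bail handle. Origin: centre of its underside. Leave alone.
- teapot: Clear glass teapot, 125 mm wide, 122 mm high. Origin: centre of its underside. Leave alone.
- mug_a: White mug, 80 mm wide, 90 mm high. Origin: centre of its underside. Leave alone.
- dish: Small round white dish, 100 mm wide, 22 mm high. Origin: centre of its underside. Leave alone.
Mind the look-alikes: they are no part of the job. Leave any red look-alike of the flake0 alone. There is more than one size of the scraper; the job needs the smaller.

How it is judged:
By the outcome, as a careful person would: the job done as asked, in the order asked, and still so for the second after the job is handed in, with the robot touching nothing.
It also fails if it takes over 72 s, if anything falls off the work surface, if the arm or the gripper's body presses on something with over 40 N, if the wrist force passes 120 N, or if a joint passes its speed limit or range.

## Working session

There is one attempt and no reset: what is moved stays moved. The work goes in short steps, Python scripts to look and compute and a tool call to move; the robot and the scene stay as the last step left them, time stands still between calls to the robot, and variables do not carry over. Pictures are saved under pics/ and viewed, about 8 in all and at most 12, crops included, and the job is handed in when it is done.

Besides the shell and the picture viewer there is one more tool, called after "Request:" in YAML: its name, and indented under it one key for each argument. arm_command: Moves the arm, as the interface text tells. Its arguments: {"type":"object","properties":{"hand":{"type":"array","items":{"type":"number"}},"slide":{"type":"array","items":{"type":"array","items":{"type":"number"}}},"spin":{"type":"array","items":{"type":"number"}},"newtons":{"type":"number"}},"required":["hand","slide","spin"]}

```bash
mkdir -p pics; ls; cat > h.py <<'E'
import numpy as np, cv2, pickle
from plant import bot
def snap(n,tag):
    p=bot.camera_params(n); im,d=bot.get_image(n)
    pickle.dump((im,d,p),open(f'{tag}.pkl','wb')); cv2.imwrite(f'pics/{tag}.png',im); return im,d,p
def load(tag): return pickle.load(open(f'{tag}.pkl','rb'))
def cloud(d,p):
    K=np.array(p['intrinsics']);T=np.array(p['cam_to_world']);v,u=np.indices(d.shape)
    P=np.stack([(u-K[0,2])/K[0,0]*d,(v-K[1,2])/K[1,1]*d,d],-1)
    P=P@T[:3,:3].T+T[:3,3]; P[d<=0]=np.nan; return P
def ray(p,u,v,z):
    K=np.array(p['intrinsics']);T=np.array(p['cam_to_world'])
    r=T[:3,:3]@np.linalg.solve(K,[u,v,1.]);return T[:3,3]+r*(z-T[2,3])/r[2]
E
python3 - <<'E'
from h import *
print(bot.read_state())
a=snap('top','top0')[0];b=snap('scene','scene0')[0]
for t in('top0','scene0'):print(load(t)[2])
E
```

```text
pics
{'time': 0.0, 'joint_pos': array([ 1.18741296e+00,  3.51274206e-01,  1.65242296e+00,  2.35452743e-06,
        1.13909683e+00, -8.46144405e-02]), 'qd': array([ 0.00268482, -0.00059872, -0.00046356, -0.00162854,  0.00251086,
        0.00154493]), 'effort': array([ 1.74313627e-03, -5.06100333e+01, -2.91410547e+01, -1.51113682e-05,
        4.54287583e-03, -1.79894977e-05]), 'position': array([0.16174774, 0.52533267, 0.23073805]), 'eef_rot': array([ 8.04470126e-01,  5.93992807e-01, -5.12207217e-04,  3.13768929e-04]), 'contact_force': array([-0.08076014,  0.50185246, -0.44393556]), 'ft_torque': array([-0.03354489, -0.04313178, -0.00075073]), 'gripper_width': 0.0854963878439904}
{'intrinsics': array([[525.41820104,   0.        , 317.58411392],
       [  0.        , 525.41820104, 241.08448393],
       [  0.        ,   0.        ,   1.        ]]), 'cam_to_world': array([[-0.02278148, -0.98741727,  0.1564869 ,  0.39874662],
       [-0.99950433,  0.01909347, -0.02503061,  0.02918233],
       [ 0.02172778, -0.15697956, -0.98736281,  1.3250277 ],
       [ 0.        ,  0.        ,  0.        ,  1.        ]])}
{'intrinsics': array([[488.48408671,   0.        , 321.92857263],
       [  0.        , 488.48408671, 235.21960881],
       [  0.        ,   0.        ,   1.        ]]), 'cam_to_world': array([[ 0.68575783,  0.57998486, -0.43972009,  1.09845574],
       [ 0.72782791, -0.54783018,  0.41249076, -0.45999573],
       [-0.00165354, -0.60290932, -0.797808  ,  1.04610123],
       [ 0.        ,  0.        ,  0.        ,  1.        ]])}
```

View pics/top0.png

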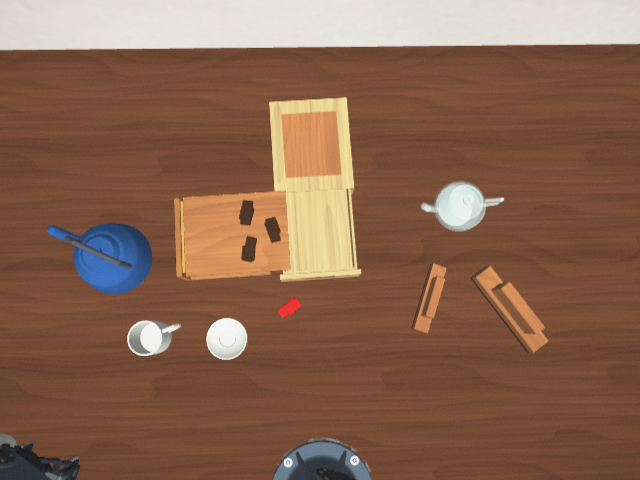

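View pics/scene0.png

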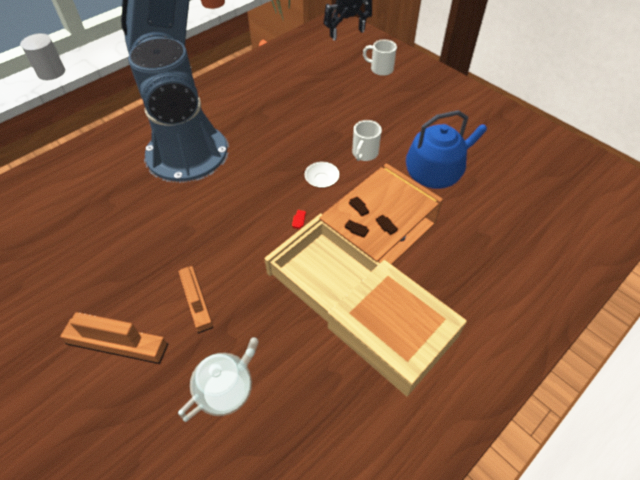

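Top view: the scraper candidates are the small block at (430,298) and the big one at (510,310). I choose the small one. The dark flakes on the leaf are at (246,212), (272,230) and (249,248). The red decoy at (290,307) stays where it is. The tray is pulled out towards the robot, with its front at about (322,274). Next I measure all of these.

```bash
cat > m.py <<'E'
from h import *
def rect(P,m):
    q=P[m][:,:2].astype(np.float32); c,s,a=cv2.minAreaRect(q*1000); 
    b=cv2.boxPoints((c,s,a)); e=b[1]-b[0]; f=b[2]-b[1]; l=e if np.hypot(*e)>np.hypot(*f) else f
    return np.round(c,1),np.round(s,1),'long-axis deg',round(np.degrees(np.arctan2(l[1],l[0]))%180,1),'z',np.round(np.percentile(P[m][:,2]*1000,[5,50,95]),1),m.sum()
def box(P,u0,u1,v0,v1,z0,z1):
    m=np.zeros(P.shape[:2],bool); m[v0:v1,u0:u1]=1
    m&=(P[...,2]>z0)&(P[...,2]<z1)
    n=cv2.morphologyEx(m.astype(np.uint8),cv2.MORPH_OPEN,np.ones((2,2)))>0
    return n
if __name__=='__main__':
    for t,sc in(('top0',[(405,455,255,340),(465,555,258,360),(165,300,180,285),(265,365,185,290)]),('scene0',[(170,218,258,340),(50,175,305,370),(315,445,160,270),(255,390,210,320)])):
        im,d,p=load(t);P=cloud(d,p); print(t,'shelf z',np.nanmedian(P[380:400,430:450,2]) if t=='top0' else np.nanmedian(P[300:320,40:55,2]))
        s=sc[0]
        print('small rib',rect(P,box(P,*s,.065,.1))); print('small foot',rect(P,box(P,*s,.015,.045)))
        print('big all',rect(P,box(P,*sc[1],.02,.15)))
        print('leaf',rect(P,box(P,*sc[2],.09,.106)))
        hsv=cv2.cvtColor(im,cv2.COLOR_BGR2HSV); dark=np.zeros(d.shape,np.uint8); u0,u1,v0,v1=sc[2]
        dark[v0:v1,u0:u1]=(hsv[v0:v1,u0:u1,2]<75)&(P[v0:v1,u0:u1,2]>.095)
        k,l,st,c=cv2.connectedComponentsWithStats(dark)
        for i in range(1,k):
            if st[i,4]>60: print('flake',c[i].round(),rect(P,l==i))
        print('tray top z>.07',rect(P,box(P,*sc[3],.071,.085))); print('tray floor',rect(P,box(P,*sc[3],.008,.02)))
E
python3 m.py
```

```text
top0 shelf z -0.001331944134719043
small rib (array([ 457.3, -290.5]), array([ 40.5, 111.3]), 'long-axis deg', np.float32(156.2), 'z', array([nan, nan, nan]), np.int64(419))
small foot (array([ 456.3, -282.8]), array([ 44.6, 173.3]), 'long-axis deg', np.float32(160.1), 'z', array([nan, nan, nan]), np.int64(632))
big all (array([ 427.2, -488.3]), array([244.9,  71.7]), 'long-axis deg', np.float32(41.1), 'z', array([nan, nan, nan]), np.int64(2354))
leaf (array([nan, nan]), array([nan,  0.]), 'long-axis deg', np.float32(nan), 'z', array([nan, nan, nan]), np.int64(8033))
tray top z>.07 (array([629.2,  -7.7]), array([237.7, 202.9]), 'long-axis deg', np.float32(2.9), 'z', array([nan, nan, nan]), np.int64(775))
tray floor (array([628.9,  23.2]), array([207.7, 217.5]), 'long-axis deg', np.float32(92.9), 'z', array([nan, nan, nan]), np.int64(4532))
scene0 shelf z -2.9609773327110567e-05
small rib (array([ 448.2, -276.5]), array([ 20.6, 123.5]), 'long-axis deg', np.float32(160.4), 'z', array([57.2, 78.9, 82.5]), np.int64(387))
small foot (array([ 461.4, -266.2]), array([ 29.9, 184.8]), 'long-a
[... 367 characters left out ...]
[580. , 154.5]), array([27.4, 56.7]), 'long-axis deg', np.float32(172.6), 'z', array([107.3, 110.5, 113.7]), np.int64(163))
flake [386. 225.] (array([665.8, 160.4]), array([25.8, 56. ]), 'long-axis deg', np.float32(169.4), 'z', array([107.3, 111.1, 113.8]), np.int64(180))
flake [356. 229.] (array([624.1,  99.6]), array([53.2, 28.7]), 'long-axis deg', np.float32(19.0), 'z', array([107.1, 110.5, 113.1]), np.int64(190))
tray top z>.07 (array([654. ,  27.5]), array([325.5, 180.4]), 'long-axis deg', np.float32(17.6), 'z', array([nan, nan, nan]), np.int64(2508))
tray floor (array([588.7,   9.7]), array([282.6, 249. ]), 'long-axis deg', np.float32(15.0), 'z', array([nan, nan, nan]), np.int64(3759))
```

```bash
sed -i 's/    return n$/    return n\&m/; s/(P\[\.\.\.,2\]>z0)/np.isfinite(P[...,2])\&(P[...,2]>z0)/' m.py
cat > m2.py <<'E'
from m import *
def big(m):
    k,l,st,c=cv2.connectedComponentsWithStats(m.astype(np.uint8)); return l==1+st[1:,4].argmax()
for t,sc in(('top0',[(405,455,255,340),(465,555,258,360),(165,300,180,285),(265,365,265,290)]),('scene0',[(170,218,258,340),(50,175,305,370),(315,445,160,270),(255,330,210,280)])):
    im,d,p=load(t);P=cloud(d,p);P[...,2]=P[...,2]; print(t)
    s=sc[0]; R=lambda *a:print(a[0],*rect(P,big(box(P,*a[1:]))))
    R('rib',*s,.072,.09); R('foot',*s,.02,.042); R('all',*s,.02,.09); R('big',*sc[1],.02,.15); R('leaf',*sc[2],.09,.12); R('panel',*sc[3],.064,.085)
    hsv=cv2.cvtColor(im,cv2.COLOR_BGR2HSV); u0,u1,v0,v1=sc[2];dark=np.zeros(d.shape,np.uint8)
    dark[v0:v1,u0:u1]=(hsv[v0:v1,u0:u1,2]<90)&(P[v0:v1,u0:u1,2]>.095)
    k,l,st,c=cv2.connectedComponentsWithStats(dark)
    for i in range(1,k):
        if st[i,4]>40: print('flake',c[i].round(),rect(P,l==i))
P=cloud(*load('top0')[1:])
for uv in [(322,274),(310,274),(335,273),(320,230),(350,230),(288,230),(286,230),(284,230),(280,150),(274,150),(349,150),(230,200),(200,230),(178,230),(175,230)]: print(uv,P[uv[1],uv[0]].round(3))
E
python3 m2.py
```

```text
top0
rib [ 455.9 -278.3] [21.4 97.9] long-axis deg 160.1 z [74.8 78.9 82.8] 325
foot [ 456.4 -277.8] [ 35.9 168.6] long-axis deg 160.3 z [24.9 29.3 35.9] 490
all [ 456.4 -277.8] [ 35.9 168.6] long-axis deg 160.3 z [25.9 43.1 81.7] 999
big [ 425.  -473.8] [226.4  51.7] long-axis deg 34.5 z [ 32.5  50.8 108.5] 2288
leaf [614.6 200.7] [187.9 263.5] long-axis deg 92.7 z [ 94.9  99.2 110.3] 8675
panel [515.4  -7.9] [ 10.4 189.8] long-axis deg 92.8 z [67.9 73.7 78.3] 341
flake [246. 212.] (array([664. , 164.2]), array([28.1, 57. ]), 'long-axis deg', np.float32(167.4), 'z', array([106.9, 110.7, 114.2]), np.int64(258))
flake [273. 229.] (array([621.1, 102.6]), array([54.7, 27.4]), 'long-axis deg', np.float32(19.8), 'z', array([106.2, 110.4, 115. ]), np.int64(242))
flake [249. 249.] (array([576.8, 159.2]), array([27.7, 55.5]), 'long-axis deg', np.float32(171.3), 'z', array([106.5, 110.5, 114.4]), np.int64(253))
scene0
rib [ 460.3 -281. ] [20.3 97.5] long-axis deg 160.2 z [75.5 79.3 82.7] 328
foot [ 461.6 -281.6] [ 34.4 166.9] long-axis deg 160.5 z [25.3 29.6 33.2] 405
all [ 460.6 -281.3] [ 34
[... 513 characters left out ...]
g', np.float32(166.1), 'z', array([107.2, 110.9, 113.9]), np.int64(201))
flake [356. 228.] (array([623.9, 100.5]), array([54.6, 30.3]), 'long-axis deg', np.float32(16.0), 'z', array([107.1, 110.4, 113.1]), np.int64(204))
(322, 274) [ 0.517 -0.011  0.072]
(310, 274) [0.518 0.017 0.074]
(335, 273) [ 0.519 -0.042  0.074]
(320, 230) [ 0.634 -0.011  0.018]
(350, 230) [ 0.63  -0.085  0.036]
(288, 230) [0.636 0.07  0.018]
(286, 230) [0.622 0.072 0.094]
(284, 230) [0.621 0.077 0.1  ]
(280, 150) [0.827 0.085 0.075]
(274, 150) [0.826 0.1   0.077]
(349, 150) [ 0.823 -0.085  0.077]
(230, 200) [0.696 0.204 0.101]
(200, 230) [0.624 0.274 0.102]
(178, 230) [0.626 0.327 0.099]
(175, 230) [0.626 0.334 0.097]
```

```bash
python3 - <<'E'
from h import *
a=load('top0')[0][170:350,160:460]; b=load('scene0')[0][160:345,165:450]
cv2.imwrite('pics/crop.png',np.vstack([cv2.resize(a,(750,290),interpolation=cv2.INTER_CUBIC)[:, :],cv2.resize(b,(750,300),interpolation=cv2.INTER_CUBIC)]))
E
```

```text
(no output)
```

View pics/crop.png

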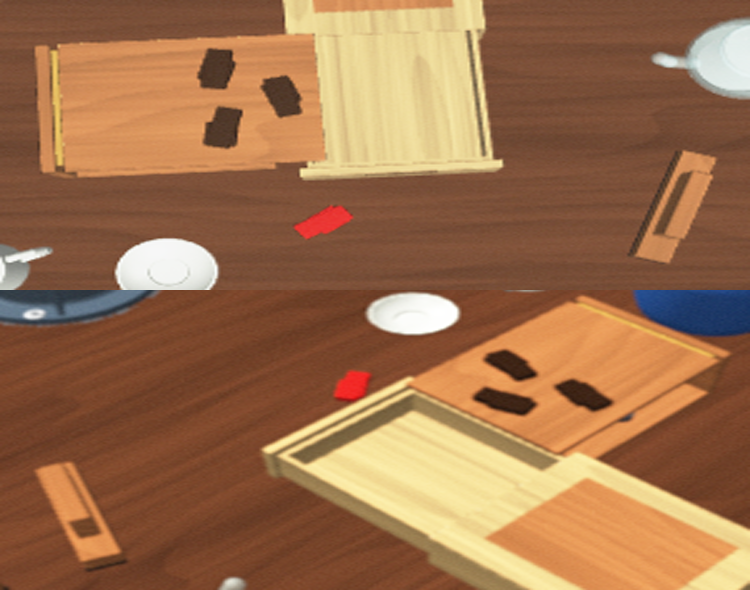

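Crop: the block at (683,205) is an upright T. Its foot measures 169 x 36 mm and its rib is 79 mm high, so it is the smaller scraper. It stands at (0.458, -0.280) with its long axis at 160.3°. The stand's x axis is at about 2.9° and the free edge at y ≈ 0.069. I start the approach above the scraper.

```bash
cat > g.py <<'E'
from h import *
import sys
from scipy.spatial.transform import Rotation as R
def go(x,y,z,yaw):
    s=bot.read_state(); r=R.from_quat(s['eef_rot']); M=r.as_matrix()
    cur=np.degrees(np.arctan2(M[1,0],M[0,0])); d=M.T@(np.array([x,y,z])-s['position']); t=-((yaw-cur+90)%180-90)
    print('t',round(s['time'],2),'pos',s['position'].round(4),'yaw',cur.round(2),'tilt',M[:,2].round(4),'F',s['contact_force'].round(2),'q',s['joint_pos'].round(2),'w',round(s['gripper_width'],4))
    print('slide',d.round(4),'spin',round(t/8,3),'rows>=',np.ceil(max(np.linalg.norm(d)/.0625,abs(t)/10.7)))
if __name__=='__main__': go(*map(float,sys.argv[1:5]))
E
python3 g.py .458 -.28 .24 70.3
```

```text
t 0.1 pos [0.1618 0.5254 0.2308] yaw 72.88 tilt [-4.e-04 -9.e-04 -1.e+00] F [-0.61 -0.55 -0.17] q [ 1.19  0.35  1.65 -0.    1.14 -0.08] w 0.0859
slide [-0.6825  0.5202 -0.0085] spin 0.322 rows>= 14.0
```

Request:
arm_command:
  hand: [0.085,0.085,0.085,0.085,0.085]
  slide:
    - [-0.047,0.036,0]
    - [-0.094,0.072,0]
    - [-0.141,0.108,0]
    - [-0.188,0.144,0]
    - [-0.235,0.18,0]
  spin: [0.06,0.13,0.19,0.26,0.32]

```text
time: 0.72
position: [0.2649, 0.2463, 0.2312]
eef_rot: [0.817, 0.576, 0.0, 0.0]
contact_force: [1.1, 1.6, 0.2]
gripper_width: 0.0847
```

Request:
arm_command:
  hand: [0.085,0.085,0.085,0.085,0.085]
  slide:
    - [-0.047,0.036,0]
    - [-0.094,0.072,0]
    - [-0.141,0.108,0]
    - [-0.188,0.144,0]
    - [-0.235,0.18,0]
  spin: [0,0,0,0,0]

```text
time: 1.35
position: [0.3552, -0.0359, 0.2314]
eef_rot: [0.818, 0.576, 0.0, 0.0]
contact_force: [2.0, 1.0, -0.1]
gripper_width: 0.0849
```

```bash
python3 g.py .458 -.28 .24 70.3
```

```text
t 1.35 pos [ 0.3552 -0.0359  0.2314] yaw 70.3 tilt [ 6.e-04 -1.e-04 -1.e+00] F [ 2.03  1.01 -0.1 ] q [-0.23 -0.02  2.1   0.    1.06 -1.46] w 0.0849
slide [-0.1952  0.1791 -0.0085] spin -0.0 rows>= 5.0
```

Request:
arm_command:
  hand: [0.085,0.085,0.085,0.085,0.085]
  slide:
    - [-0.043,0.039,0]
    - [-0.085,0.078,0]
    - [-0.127,0.116,0]
    - [-0.17,0.155,0]
    - [-0.17,0.155,0]
  spin: [0,0,0,0,0]

```text
time: 1.98
position: [0.4442, -0.2488, 0.2305]
eef_rot: [0.818, 0.575, -0.0, -0.0]
contact_force: [-0.6, 0.4, -0.5]
gripper_width: 0.0848
```

```bash
python3 - <<'E'
from m import *
im,d,p=snap('wrist','w0'); P=cloud(d,p)
m=box(P,0,640,0,480,.068,.09)
k,l,st,c=cv2.connectedComponentsWithStats(m.astype(np.uint8))
for i in range(1,k):
    if st[i,4]>200: print(c[i].round(),rect(P,l==i))
m=box(P,0,640,0,480,.02,.04)
k,l,st,c=cv2.connectedComponentsWithStats(m.astype(np.uint8))
for i in range(1,k):
    if st[i,4]>200: print('foot',c[i].round(),rect(P,l==i))
E
python3 g.py .458 -.28 .24 70.3
```

```text
[298. 246.] (array([ 457.7, -277.4]), array([21. , 99.1]), 'long-axis deg', np.float32(160.4), 'z', array([78.9, 80.8, 82. ]), np.int64(2649))
[572. 225.] (array([519.5, -44.7]), array([ 13. , 120.5]), 'long-axis deg', np.float32(92.8), 'z', array([72.1, 75.7, 77. ]), np.int64(2048))
[ 88. 278.] (array([ 422.7, -461.4]), array([133.6,  25.5]), 'long-axis deg', np.float32(24.2), 'z', array([69.9, 79.9, 89. ]), np.int64(2397))
foot [305. 208.] (array([ 458.8, -277.6]), array([ 34.9, 169.5]), 'long-axis deg', np.float32(160.7), 'z', array([29.5, 30.9, 32.2]), np.int64(2449))
foot [558. 204.] (array([512.9, -25.3]), array([ 11.4, 160.8]), 'long-axis deg', np.float32(96.8), 'z', array([24.1, 31.8, 39.2]), np.int64(1181))
foot [108. 244.] (array([ 408.1, -459.5]), array([207.7,   3.7]), 'long-axis deg', np.float32(34.8), 'z', array([22. , 31.1, 39.3]), np.int64(2250))
foot [513. 307.] (array([616.7, -91.9]), array([156.4,   1.4]), 'long-axis deg', np.float32(2.9), 'z', array([22.8, 31.3, 39.1]), np.int64(748))
foot [626. 376.] (array([739.1,  14.5]), array([ 4.2, 36.2]), 'long-axis deg', np.float32(94.7), 'z', array([22.5, 30.2, 38.6]), np.int64(379))
foot [308. 393.] (array([ 638.8, -340.4]), array([97.9, 25. ]), 'long-axis deg', np.float32(66.3), 'z', array([29. , 35.4, 39.5]), np.int64(444))
t 2.02 pos [ 0.4436 -0.2469  0.2305] yaw 70.21 tilt [-1.3e-03  9.0e-04 -1.0e+00] F [ 0.01  1.   -0.6 ] q [-0.6   0.28  1.76  0.    1.11 -1.83] w 0.0852
slide [-0.0262  0.0248 -0.0096] spin -0.011 rows>= 1.0
```

View pics/w0.png

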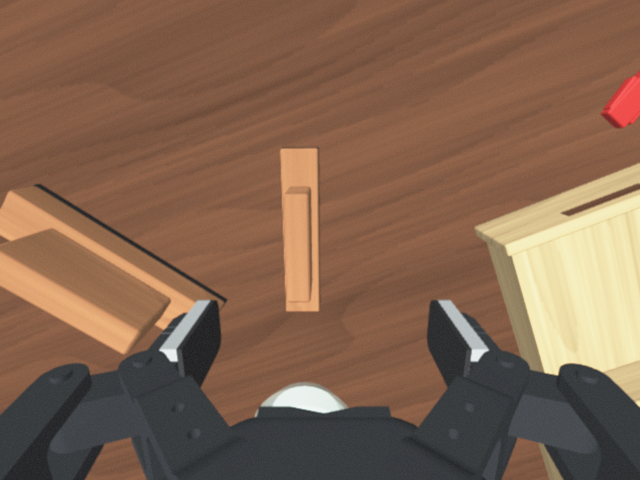

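Wrist view: the small block's rib is at (298,246), between the open fingers. Its position reads (0.458, -0.2775), top at 81 mm, axis 160.5°, which agrees with the first measurement. I descend now.

Request:
arm_command:
  hand: [0.085,0.085,0.085,0.085,0.085]
  slide:
    - [-0.02,0.02,0.03]
    - [-0.024,0.024,0.07]
    - [-0.024,0.024,0.1]
    - [-0.024,0.024,0.1]
    - [-0.024,0.024,0.1]
  spin: [-0.03,-0.03,-0.03,-0.03,-0.03]

```text
time: 2.65
position: [0.4587, -0.2765, 0.1327]
eef_rot: [0.816, 0.578, 0.0, 0.001]
contact_force: [0.8, 0.4, 0.5]
gripper_width: 0.0849
```

```bash
python3 g.py .458 -.2775 .042 70.5
```

```text
t 2.65 pos [ 0.4587 -0.2765  0.1327] yaw 70.6 tilt [ 1.1e-03 -8.0e-04 -1.0e+00] F [0.83 0.39 0.49] q [-0.63  0.45  1.78  0.    0.91 -1.86] w 0.0849
slide [-0.0012 -0.0004  0.0907] spin 0.013 rows>= 2.0
```

Request:
arm_command:
  hand: [0.085,0.085,0.085,0.06,0.03]
  slide:
    - [-0.001,0,0.04]
    - [-0.001,0,0.075]
    - [-0.001,0,0.09]
    - [-0.001,0,0.09]
    - [-0.001,0,0.09]
  spin: [0,0,0,0,0]
  newtons: 80

```text
time: 3.28
position: [0.4587, -0.2782, 0.0428]
eef_rot: [0.816, 0.578, 0.0, 0.001]
contact_force: [-0.7, -0.3, -0.0]
gripper_width: 0.0512
```

Request:
arm_command:
  hand: [0.01,0.01,0.01,0.01,0.01]
  slide:
    - [0,0,0]
    - [0,0,0]
    - [0,0,0]
    - [0,0,0]
    - [0,0,0]
  spin: [0,0,0,0,0]
  newtons: 80

```text
time: 3.9
position: [0.4584, -0.278, 0.0423]
eef_rot: [0.816, 0.578, 0.0, 0.001]
contact_force: [-0.8, 0.5, 6.7]
gripper_width: 0.0213
```

```bash
python3 g.py .458 -.2775 .29 70.5
```

```text
t 3.9 pos [ 0.4584 -0.278   0.0423] yaw 70.55 tilt [ 1.1e-03 -7.0e-04 -1.0e+00] F [-0.76  0.53  6.66] q [-0.63  0.6   1.82  0.    0.72 -1.86] w 0.0213
slide [ 3.000e-04 -2.000e-04 -2.477e-01] spin 0.007 rows>= 4.0
```

Request:
arm_command:
  hand: [0.01,0.01,0.01,0.01,0.01]
  slide:
    - [0,0,-0.02]
    - [0,0,-0.06]
    - [0,0,-0.11]
    - [0,0,-0.15]
    - [0,0,-0.178]
  spin: [0,0,0,0,0]
  newtons: 80

```text
time: 4.53
position: [0.458, -0.2778, 0.2214]
eef_rot: [0.816, 0.578, 0.0, 0.001]
contact_force: [0.4, 0.5, -3.3]
gripper_width: 0.0211
```

Request:
arm_command:
  hand: [0.01,0.01,0.01,0.01,0.01]
  slide:
    - [0.055,-0.003,0]
    - [0.11,-0.005,0]
    - [0.165,-0.008,0]
    - [0.22,-0.011,0]
    - [0.275,-0.014,0]
  spin: [-0.5,-1.1,-1.7,-2.3,-2.8]

```text
time: 5.15
position: [0.5363, -0.012, 0.2195]
eef_rot: [0.688, 0.726, -0.0, 0.0]
contact_force: [-0.2, -0.8, -3.3]
gripper_width: 0.0214
```

```bash
python3 g.py .614 .244 .22 92.9
```

```text
t 5.15 pos [ 0.5363 -0.012   0.2195] yaw 93.1 tilt [ 1.e-04 -1.e-04 -1.e+00] F [-0.21 -0.76 -3.25] q [-0.11  0.34  1.7  -0.    1.1  -1.73] w 0.0214
slide [ 0.2514  0.0914 -0.0005] spin 0.025 rows>= 5.0
```

```bash
cat > w1.py <<'E'
from m import *
import sys
im,d,p=snap('wrist',sys.argv[1]); P=cloud(d,p)
hsv=cv2.cvtColor(im,cv2.COLOR_BGR2HSV)
for nm,m in(('z90-105',box(P,0,640,0,480,.09,.106)),('z106-118',box(P,0,640,0,480,.107,.118)),('floor',box(P,0,640,0,480,.008,.018)),('tray top',box(P,0,640,0,480,.07,.08))):
    k,l,st,c=cv2.connectedComponentsWithStats(m.astype(np.uint8))
    for i in range(1,k):
        if st[i,4]>400: print(nm,c[i].round(),rect(P,l==i), 'bbox',P[l==i].min(0).round(3),P[l==i].max(0).round(3))
E
python3 w1.py w1
```

```text
z90-105 [545. 309.] (array([618.7, 175.8]), array([192.1, 213.8]), 'long-axis deg', np.float32(92.9), 'z', array([ 99.4, 100.6, 101.8]), np.int64(29686)) bbox [0.52  0.064 0.094] [0.71  0.287 0.106]
z106-118 [540. 297.] (array([576.7, 160. ]), array([31.5, 58.9]), 'long-axis deg', np.float32(172.8), 'z', array([110.3, 112.3, 113.5]), np.int64(2478)) bbox [0.546 0.141 0.107] [0.607 0.177 0.115]
z106-118 [460. 329.] (array([611.6, 102. ]), array([39.5, 25.6]), 'long-axis deg', np.float32(18.7), 'z', array([110.4, 112.2, 113.3]), np.int64(874)) bbox [0.591 0.086 0.108] [0.626 0.12  0.115]
z106-118 [533. 374.] (array([644. , 171.1]), array([33.2, 20.6]), 'long-axis deg', np.float32(62.0), 'z', array([109.3, 112.3, 113.5]), np.int64(661)) bbox [0.634 0.154 0.107] [0.661 0.183 0.115]
floor [601.  44.] (array([374.9, 222.6]), array([73.5, 75.7]), 'long-axis deg', np.float32(95.6), 'z', array([ 9.1, 12. , 16.5]), np.int64(4610)) bbox [0.337 0.184 0.008] [0.411 0.261 0.018]
floor [417. 118.] (array([442.5,  70.8]), array([29. , 58.6]), 'long-axis deg', np.float32(128.5), 'z', array([11.1, 12.
[... 549 characters left out ...]
loat32(3.0), 'z', array([12.8, 14. , 15.4]), np.int64(4422)) bbox [0.538 0.029 0.011] [0.676 0.085 0.018]
tray top [248. 205.] (array([521.2, -74.7]), array([11.3, 57.7]), 'long-axis deg', np.float32(93.2), 'z', array([74.4, 75.8, 77. ]), np.int64(972)) bbox [ 0.514 -0.104  0.073] [ 0.528 -0.046  0.078]
tray top [407. 205.] (array([515. ,  56.2]), array([11.3, 70.1]), 'long-axis deg', np.float32(93.0), 'z', array([74.6, 75.8, 77. ]), np.int64(1174)) bbox [0.508 0.021 0.073] [0.522 0.091 0.078]
tray top [  4. 368.] (array([ 695.6, -309.2]), array([10.9, 61.3]), 'long-axis deg', np.float32(169.6), 'z', array([70.3, 73.2, 77.1]), np.int64(447)) bbox [ 0.665 -0.32   0.07 ] [ 0.725 -0.302  0.078]
```

View pics/w1.png

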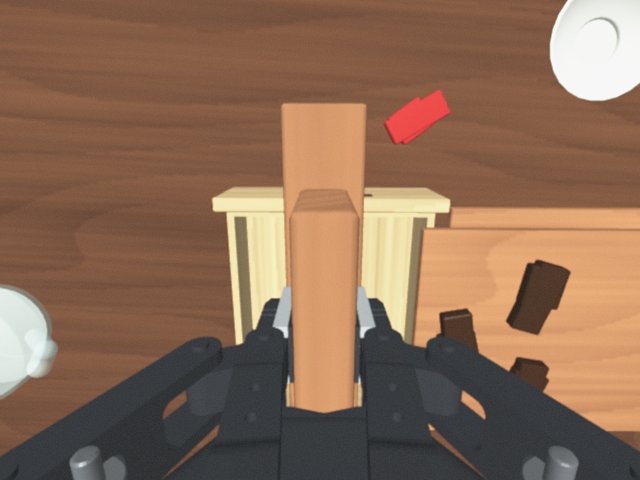

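The block hangs straight in the grip. The leaf's free edge reads y ≈ 0.069 with its centre line at x ≈ 0.624, which confirms the stand pose. I carry on to above the bare part.

Request:
arm_command:
  hand: [0.01,0.01,0.01,0.01,0.01]
  slide:
    - [0.051,0.019,0]
    - [0.102,0.037,0]
    - [0.153,0.056,0]
    - [0.204,0.075,0]
    - [0.246,0.092,0]
  spin: [0.02,0.02,0.02,0.02,0.02]

```text
time: 5.82
position: [0.6154, 0.2386, 0.2192]
eef_rot: [0.689, 0.724, -0.0, -0.0]
contact_force: [0.6, -0.2, -3.2]
gripper_width: 0.0212
```

Request:
arm_command:
  hand: [0.01,0.01,0.01,0.01]
  slide:
    - [0,0,0.02]
    - [0,0,0.045]
    - [0,0,0.06]
    - [0,0,0.06]
  spin: [0,0,0,0]

```text
time: 6.32
position: [0.6149, 0.2364, 0.1584]
eef_rot: [0.69, 0.724, -0.001, -0.001]
contact_force: [-0.1, 0.1, -2.8]
gripper_width: 0.0211
```

```bash
python3 g.py .6153 .2438 .144 92.9
```

```text
t 6.33 pos [0.6149 0.2364 0.1584] yaw 92.79 tilt [-2.e-03 -6.e-04 -1.e+00] F [-0.1   0.05 -2.81] q [ 0.3   0.62  1.41 -0.    1.11 -1.32] w 0.0211
slide [0.0074 0.0008 0.0144] spin -0.014 rows>= 1.0
```

Request:
arm_command:
  hand: [0.01,0.01,0.01,0.01,0.01]
  slide:
    - [0.005,0,0.007]
    - [0.005,0,0.01]
    - [0.005,0,0.0115]
    - [0.005,0,0.0125]
    - [0.005,0,0.0135]
  spin: [0,0,0,0,0]

```text
time: 6.95
position: [0.6153, 0.2416, 0.1459]
eef_rot: [0.69, 0.724, 0.0, 0.0]
contact_force: [-0.1, 0.8, -3.5]
gripper_width: 0.0211
```

```bash
python3 g.py .6153 .2438 .144 92.9
```

```text
t 6.95 pos [0.6153 0.2416 0.1459] yaw 92.8 tilt [ 2.e-04  1.e-04 -1.e+00] F [-0.12  0.79 -3.53] q [ 0.3   0.64  1.41  0.    1.09 -1.32] w 0.0211
slide [0.0022 0.0001 0.0019] spin -0.013 rows>= 1.0
```

Request:
arm_command:
  hand: [0.01,0.01,0.01,0.01]
  slide:
    - [0,0,0.001]
    - [0,0,0.0018]
    - [0,0,0.0025]
    - [0,0,0.0025]
  spin: [0,0,0,0]

```text
time: 7.45
position: [0.6152, 0.2417, 0.1432]
eef_rot: [0.69, 0.724, -0.0, -0.0]
contact_force: [-0.1, -0.1, -1.4]
gripper_width: 0.021
```

Request:
arm_command:
  hand: [0.01,0.01,0.01,0.01]
  slide:
    - [0,0,0.0004]
    - [0,0,0.0008]
    - [0,0,0.0008]
    - [0,0,0.0008]
  spin: [0,0,0,0]

```text
time: 7.95
position: [0.6152, 0.2417, 0.1425]
eef_rot: [0.69, 0.724, 0.0, 0.0]
contact_force: [0.5, 0.1, -2.5]
gripper_width: 0.0211
```

```bash
python3 g.py .6153 .2438 .144 92.9
```

```text
t 7.95 pos [0.6152 0.2417 0.1425] yaw 92.8 tilt [ 0.  0. -1.] F [ 0.46  0.14 -2.46] q [ 0.3   0.64  1.42 -0.    1.08 -1.32] w 0.0211
slide [ 0.0021  0.0002 -0.0015] spin -0.012 rows>= 1.0
```

Request:
arm_command:
  hand: [0.01,0.01,0.01]
  slide:
    - [0,0,0.0006]
    - [0,0,0.001]
    - [0,0,0.001]
  spin: [0,0,0]

```text
time: 8.32
position: [0.6152, 0.2417, 0.1417]
eef_rot: [0.69, 0.724, 0.0, 0.0]
contact_force: [-2.4, -0.6, 1.1]
gripper_width: 0.0209
```

```bash
cat > f.py <<'E'
from h import *
import sys
F=[];Z=[]
for i in range(int(sys.argv[1])): s=bot.read_state();F.append(s['contact_force']);Z.append(s['position']);bot.get_image('wrist')
s=bot.read_state();F.append(s['contact_force']);Z.append(s['position'])
y=np.mean(Z,0)
print('t',round(s['time'],2),'F',np.mean(F,0).round(2),'N=',round(np.mean(F,0)[2]+3.2,2),'sd',np.std(F,0).round(2),'pos',y.round(4),"y'",round((y[0]-.6115)*-.0506+(y[1]-.3187)*.9987,4),'dip',round(.1427-y[2],4))
E
python3 f.py 6
```

```text
t 8.62 F [-1.93 -0.74  1.36] N= 4.56 sd [0.47 0.52 0.23] pos [0.6152 0.2417 0.1417] y' -0.0771 dip 0.001
```

Request:
arm_command:
  hand: [0.01,0.01,0.01,0.01,0.01]
  slide:
    - [-0.006,0,0.0003]
    - [-0.012,0,0.0006]
    - [-0.018,0,0.0008]
    - [-0.024,0,0.0011]
    - [-0.024,0,0.0011]
  spin: [0,0,0,0,0]

```text
time: 9.25
position: [0.6166, 0.2168, 0.1405]
eef_rot: [0.69, 0.724, -0.0, 0.0]
contact_force: [0.5, -1.2, 4.0]
gripper_width: 0.0211
```

```bash
python3 f.py 3
```

```text
t 9.4 F [ 0.91 -3.21  3.35] N= 6.55 sd [0.36 1.38 0.72] pos [0.6166 0.2169 0.1405] y' -0.1019 dip 0.0022
```

Request:
arm_command:
  hand: [0.01,0.01,0.01,0.01,0.01]
  slide:
    - [-0.009,0,0.0]
    - [-0.018,0,0.0003]
    - [-0.027,0,0.0007]
    - [-0.036,0,0.0011]
    - [-0.036,0,0.0011]
  spin: [0,0,0,0,0]

```text
time: 10.02
position: [0.6182, 0.1804, 0.1392]
eef_rot: [0.69, 0.724, -0.001, 0.0]
contact_force: [-0.6, -3.5, 2.0]
gripper_width: 0.0206
```

```bash
python3 f.py 3
```

```text
t 10.18 F [-0.18 -3.35  2.35] N= 5.55 sd [0.28 0.79 0.34] pos [0.6182 0.1808 0.1392] y' -0.1381 dip 0.0035
```

Request:
arm_command:
  hand: [0.01,0.01,0.01,0.01,0.01]
  slide:
    - [-0.009,0,0.0002]
    - [-0.018,0,0.0006]
    - [-0.027,0,0.0011]
    - [-0.036,0,0.0017]
    - [-0.036,0,0.0017]
  spin: [0,0,0,0,0]

```text
time: 10.8
position: [0.62, 0.1445, 0.1375]
eef_rot: [0.69, 0.724, -0.0, 0.0]
contact_force: [0.2, -2.5, 1.7]
gripper_width: 0.0211
```

```bash
python3 f.py 3
```

```text
t 10.95 F [ 0.3  -2.64  1.62] N= 4.82 sd [0.15 0.63 0.44] pos [0.6199 0.1449 0.1375] y' -0.174 dip 0.0052
```

Request:
arm_command:
  hand: [0.01,0.01,0.01,0.01,0.01]
  slide:
    - [-0.009,0,0.0007]
    - [-0.018,0,0.0013]
    - [-0.027,0,0.002]
    - [-0.036,0,0.0027]
    - [-0.036,0,0.0027]
  spin: [0,0,0,0,0]

```text
time: 11.58
position: [0.6217, 0.1085, 0.1349]
eef_rot: [0.69, 0.724, -0.0, 0.0]
contact_force: [0.1, -3.3, 2.3]
gripper_width: 0.0211
```

```bash
python3 f.py 3; python3 -c "
from h import *
snap('scene','s1')"
```

```text
t 11.72 F [ 0.24 -3.2   2.42] N= 5.62 sd [0.41 0.21 0.21] pos [0.6217 0.1089 0.1349] y' -0.2101 dip 0.0078
```

View pics/s1.png

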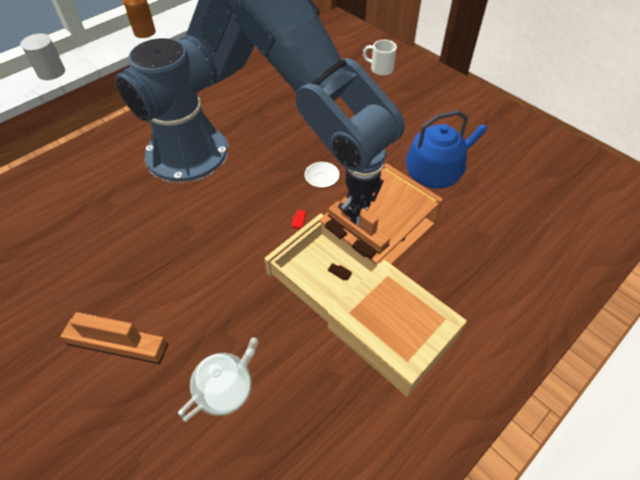

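One flake already lies in the tray at (340,271). The other two are at the leaf's edge.

Request:
arm_command:
  hand: [0.01,0.01,0.01,0.01,0.01]
  slide:
    - [-0.009,0,0.0003]
    - [-0.018,0,0.0009]
    - [-0.027,0,0.0016]
    - [-0.036,0,0.0023]
    - [-0.036,0,0.0023]
  spin: [0,0,0,0,0]

```text
time: 12.4
position: [0.6235, 0.0726, 0.1325]
eef_rot: [0.69, 0.724, -0.0, 0.0]
contact_force: [-0.1, -2.9, 1.9]
gripper_width: 0.0212
```

```bash
python3 f.py 3
```

```text
t 12.55 F [ 0.18 -2.84  2.37] N= 5.57 sd [0.19 0.23 0.38] pos [0.6235 0.0729 0.1326] y' -0.2461 dip 0.0101
```

Request:
arm_command:
  hand: [0.01,0.01,0.01]
  slide:
    - [-0.006,0,0.0001]
    - [-0.013,0,0.0004]
    - [-0.013,0,0.0004]
  spin: [0,0,0]

```text
time: 12.92
position: [0.624, 0.0603, 0.1321]
eef_rot: [0.69, 0.724, -0.0, 0.0]
contact_force: [-0.3, -2.1, 2.4]
gripper_width: 0.0208
```

```bash
python3 f.py 2; python3 -c "
from h import *
a=snap('scene','s2')[0][180:340,250:450]; b=snap('top','t2')[0][170:290,165:365]
cv2.imwrite('pics/s2c.png',np.hstack([cv2.resize(a,(400,320)),cv2.resize(b,(400,320))]))"
```

```text
t 13.03 F [-0.36 -1.81  2.22] N= 5.42 sd [0.14 0.24 0.55] pos [0.624  0.0603 0.1321] y' -0.2587 dip 0.0106
```

View pics/s2c.png

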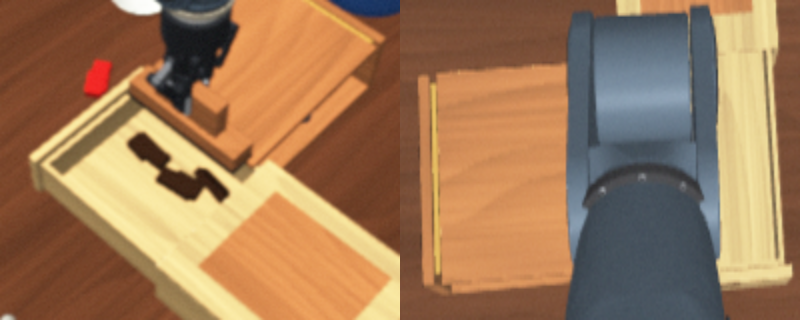

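All three flakes are in the tray. I lift off and return the block to its place.

Request:
arm_command:
  hand: [0.01,0.01,0.01,0.01]
  slide:
    - [0,0,-0.015]
    - [0,0,-0.045]
    - [0,0,-0.08]
    - [0,0,-0.09]
  spin: [0,0,0,0]

```text
time: 13.62
position: [0.6246, 0.0612, 0.2246]
eef_rot: [0.69, 0.724, 0.001, 0.001]
contact_force: [-0.9, -0.6, -2.4]
gripper_width: 0.021
```

Request:
arm_command:
  hand: [0.01,0.01,0.01,0.01,0.01]
  slide:
    - [-0.047,-0.026,0]
    - [-0.094,-0.052,0]
    - [-0.141,-0.078,0]
    - [-0.188,-0.104,0]
    - [-0.235,-0.13,0]
  spin: [0.5,1.1,1.7,2.3,2.8]

```text
time: 14.25
position: [0.5043, -0.1812, 0.2214]
eef_rot: [0.818, 0.575, -0.0, -0.001]
contact_force: [0.8, -0.8, -3.3]
gripper_width: 0.0211
```

```bash
python3 g.py .458 -.2775 .1 70.5
```

```text
t 14.25 pos [ 0.5043 -0.1812  0.2214] yaw 70.27 tilt [-1.3e-03  8.0e-04 -1.0e+00] F [ 0.84 -0.76 -3.31] q [-0.43  0.34  1.7   0.    1.11 -1.66] w 0.0211
slide [-0.1063 -0.0109  0.1214] spin -0.029 rows>= 3.0
```

Request:
arm_command:
  hand: [0.01,0.01,0.01,0.01,0.01]
  slide:
    - [-0.045,-0.005,0]
    - [-0.09,-0.01,0.02]
    - [-0.1,-0.01,0.07]
    - [-0.1,-0.01,0.12]
    - [-0.1,-0.01,0.13]
  spin: [0,0,0,0,0]

```text
time: 14.88
position: [0.4608, -0.2698, 0.0892]
eef_rot: [0.817, 0.576, -0.001, -0.003]
contact_force: [-0.2, 0.4, -2.8]
gripper_width: 0.0213
```

```bash
python3 g.py .458 -.2775 .0435 70.5
```

```text
t 14.88 pos [ 0.4608 -0.2698  0.0892] yaw 70.38 tilt [-0.0053  0.0039 -1.    ] F [-0.22  0.39 -2.77] q [-0.62  0.52  1.8   0.    0.83 -1.85] w 0.0213
slide [-0.0083  0.0002  0.0456] spin -0.015 rows>= 1.0
```

Position is fine and clear of everything. Lowering slowly.

Request:
arm_command:
  hand: [0.01,0.01,0.01,0.01,0.01]
  slide:
    - [0,0,0.02]
    - [0,0,0.035]
    - [0,0,0.041]
    - [0,0,0.043]
    - [0,0,0.044]
  spin: [0,0,0,0,0]

```text
time: 15.5
position: [0.463, -0.2712, 0.0487]
eef_rot: [0.817, 0.576, 0.0, 0.0]
contact_force: [0.3, 0.2, -3.1]
gripper_width: 0.0208
```

```bash
python3 f.py 2
```

```text
t 15.6 F [ 0.39  0.13 -2.82] N= 0.38 sd [0.1  0.06 0.34] pos [ 0.463  -0.2712  0.0486] y' -0.5816 dip 0.0941
```

Request:
arm_command:
  hand: [0.01,0.01,0.01,0.01,0.01]
  slide:
    - [0,0,0.002]
    - [0,0,0.004]
    - [0,0,0.0055]
    - [0,0,0.0065]
    - [0,0,0.0065]
  spin: [0,0,0,0,0]

```text
time: 16.23
position: [0.4626, -0.2711, 0.0423]
eef_rot: [0.817, 0.576, -0.0, -0.0]
contact_force: [-4.8, 1.7, 7.1]
gripper_width: 0.0211
```

```bash
python3 f.py 2
```

```text
t 16.32 F [-4.51  1.36  7.86] N= 11.06 sd [0.22 0.23 0.56] pos [ 0.4626 -0.2711  0.0423] y' -0.5815 dip 0.1004
```

Request:
arm_command:
  hand: [0.03,0.05,0.07,0.085,0.085]
  slide:
    - [0,0,-0.0005]
    - [0,0,-0.0005]
    - [0,0,-0.0005]
    - [0,0,-0.0005]
    - [0,0,-0.0005]
  spin: [0,0,0,0,0]

```text
time: 16.95
position: [0.4627, -0.2711, 0.0422]
eef_rot: [0.817, 0.576, -0.0, 0.0]
contact_force: [0.0, -0.2, 0.1]
gripper_width: 0.0849
```

Request:
arm_command:
  hand: [0.085,0.085,0.085,0.085,0.085]
  slide:
    - [0,0,-0.03]
    - [0,0,-0.08]
    - [0,0,-0.13]
    - [0,0,-0.17]
    - [0,0,-0.17]
  spin: [0,0,0,0,0]

```text
time: 17.58
position: [0.4638, -0.2718, 0.2151]
eef_rot: [0.817, 0.576, 0.001, 0.003]
contact_force: [-0.1, -0.1, -0.5]
gripper_width: 0.0849
```

```bash
python3 w1.py w2 | grep -E 'tray top'; python3 g.py .40 -.01 .21 92.9
```

```text
tray top [588. 207.] (array([520.4, -62.3]), array([12.7, 85.9]), 'long-axis deg', np.float32(92.7), 'z', array([73.4, 75.7, 77. ]), np.int64(1575)) bbox [ 0.512 -0.105  0.07 ] [ 0.528 -0.02   0.079]
tray top [ 91. 251.] (array([ 420.8, -461.7]), array([131.1,   9.7]), 'long-axis deg', np.float32(31.4), 'z', array([71. , 75.4, 79.4]), np.int64(1046)) bbox [ 0.367 -0.499  0.07 ] [ 0.479 -0.426  0.08 ]
t 17.62 pos [ 0.463  -0.2712  0.213 ] yaw 70.4 tilt [ 0.0017 -0.0012 -1.    ] F [ 0.63  0.78 -0.46] q [-0.62  0.35  1.71 -0.    1.09 -1.85] w 0.0848
slide [ 0.225  -0.147   0.0026] spin -2.813 rows>= 5.0
```

Request:
arm_command:
  hand: [0.05,0.02,0,0,0]
  slide:
    - [0.05,-0.018,0]
    - [0.1,-0.036,0]
    - [0.15,-0.055,0]
    - [0.2,-0.073,0]
    - [0.247,-0.091,0]
  spin: [-0.5,-1.1,-1.7,-2.3,-2.8]
  newtons: 40

```text
time: 18.25
position: [0.4589, -0.0061, 0.2108]
eef_rot: [0.689, 0.725, -0.001, -0.001]
contact_force: [0.6, -0.2, 1.0]
gripper_width: -0.0002
```

Request:
arm_command:
  hand: [0,0,0,0,0]
  slide:
    - [0,0,0.03]
    - [0,0,0.07]
    - [0,0,0.11]
    - [0,0,0.13]
    - [0,0,0.13]
  spin: [0,0,0,0,0]

```text
time: 18.88
position: [0.4581, -0.0077, 0.0801]
eef_rot: [0.69, 0.724, -0.002, -0.002]
contact_force: [-0.1, 0.4, 0.0]
gripper_width: 0.0002
```

```bash
python3 g.py .48 -.008 .042 92.9; python3 -c "
from h import *
a=snap('scene','s3')[0]; cv2.imwrite('pics/s3c.png',cv2.resize(a[140:380,160:480],(640,480)))"
```

```text
t 18.88 pos [ 0.4581 -0.0077  0.0801] yaw 92.8 tilt [-5.e-03  6.e-04 -1.e+00] F [-0.06  0.41  0.01] q [-0.12  0.43  2.   -0.    0.72 -1.74] w 0.0002
slide [-0.0014  0.022   0.038 ] spin -0.013 rows>= 1.0
```

View pics/s3c.png

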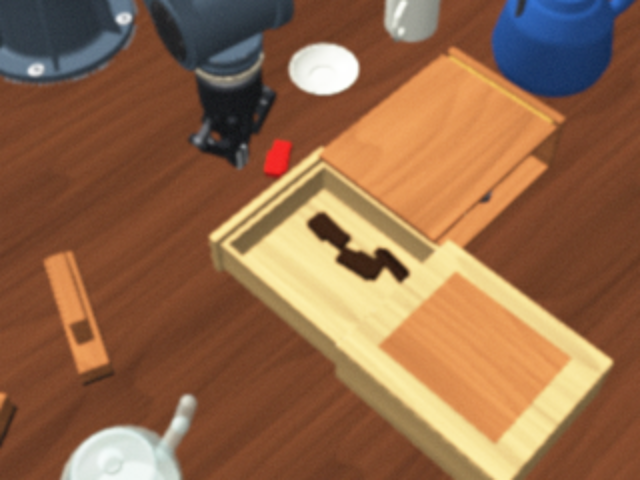

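The block stands upright and the three flakes are in the tray at (330,230), (360,262) and (392,266). The closed fingers are in front of the tray. I lower them and push.

Request:
arm_command:
  hand: [0,0,0,0,0]
  slide:
    - [0,0,0.025]
    - [0,0,0.04]
    - [0,0.015,0.04]
    - [0,0.03,0.04]
    - [0,0.04,0.04]
  spin: [0,0,0,0,0]

```text
time: 19.55
position: [0.5006, -0.0059, 0.0425]
eef_rot: [0.69, 0.724, 0.0, 0.0]
contact_force: [-0.5, 0.0, 0.9]
gripper_width: 0.0001
```

Request:
arm_command:
  hand: [0,0,0,0,0]
  slide:
    - [0,0.008,0]
    - [0,0.016,0]
    - [0,0.028,0]
    - [0,0.04,0]
    - [0,0.052,0]
  spin: [0,0,0,0,0]

```text
time: 20.18
position: [0.5526, -0.0033, 0.0422]
eef_rot: [0.69, 0.724, 0.0, -0.0]
contact_force: [-1.2, -0.3, 1.5]
gripper_width: 0.0002
```

Request:
arm_command:
  hand: [0,0,0,0,0]
  slide:
    - [0,0.012,0]
    - [0,0.024,0]
    - [0,0.036,0]
    - [0,0.048,0]
    - [0,0.06,0]
  spin: [0,0,0,0,0]

```text
time: 20.8
position: [0.6124, -0.0003, 0.0422]
eef_rot: [0.69, 0.724, -0.0, -0.0]
contact_force: [-2.4, 0.0, 1.1]
gripper_width: 0.0004
```

```bash
python3 g.py .70 -.008 .042 92.9; python3 -c "
from m import *
im,d,p=snap('scene','s4'); P=cloud(d,p)
q=P[np.isfinite(P[...,2])&(P[...,2]>.068)&(P[...,2]<.082)&(P[...,1]<.03)&(P[...,1]>-.1)&(P[...,0]>.45)&(P[...,0]<.95)]
c=(q[:,0]-.0506*(-.008-q[:,1]) if 0 else q[:,0]+.0506*(q[:,1]+.008)); h=np.histogram(c,np.arange(.48,.98,.01)); print([(round(b,2),n) for n,b in zip(*h) if n])"
```

```text
t 20.8 pos [ 6.124e-01 -3.000e-04  4.220e-02] yaw 92.8 tilt [-1.e-04  0.e+00 -1.e+00] F [-2.37  0.04  1.12] q [-0.08  0.7   1.61  0.    0.83 -1.7 ] w 0.0004
slide [-0.0119  0.0871  0.0002] spin -0.012 rows>= 2.0
[(np.float64(0.61), np.int64(6)), (np.float64(0.62), np.int64(133)), (np.float64(0.63), np.int64(150)), (np.float64(0.72), np.int64(133)), (np.float64(0.73), np.int64(217)), (np.float64(0.74), np.int64(221)), (np.float64(0.75), np.int64(215)), (np.float64(0.76), np.int64(220)), (np.float64(0.77), np.int64(220)), (np.float64(0.78), np.int64(230)), (np.float64(0.79), np.int64(226)), (np.float64(0.8), np.int64(227)), (np.float64(0.81), np.int64(226)), (np.float64(0.82), np.int64(242)), (np.float64(0.83), np.int64(235)), (np.float64(0.84), np.int64(241)), (np.float64(0.85), np.int64(241)), (np.float64(0.86), np.int64(238)), (np.float64(0.87), np.int64(244)), (np.float64(0.88), np.int64(242)), (np.float64(0.89), np.int64(244)), (np.float64(0.9), np.int64(254)), (np.float64(0.91), np.int64(247)), (np.float64(0.92), np.int64(257)), (np.float64(0.93), np.int64(255)), (np.float64(0.94), np.int64(220)), (np.float64(0.95), np.int64(7))]
```

Request:
arm_command:
  hand: [0,0,0,0,0]
  slide:
    - [0,0.014,0]
    - [0,0.028,0]
    - [0,0.042,0]
    - [0,0.056,0]
    - [0,0.07,0]
  spin: [0,0,0,0,0]

```text
time: 21.48
position: [0.682, 0.003, 0.042]
eef_rot: [0.69, 0.724, -0.0, -0.0]
contact_force: [-3.3, -0.6, 1.2]
gripper_width: -0.0002
```

Request:
arm_command:
  hand: [0,0,0,0]
  slide:
    - [0,0.004,0]
    - [0,0.007,0]
    - [0,0.01,0]
    - [0,0.012,0]
  spin: [0,0,0,0]

```text
time: 21.98
position: [0.6935, 0.0035, 0.0421]
eef_rot: [0.69, 0.724, -0.0, -0.0]
contact_force: [-1.8, -0.8, -0.2]
gripper_width: 0.0001
```

Request:
arm_command:
  hand: [0,0,0]
  slide:
    - [0,0.0015,0]
    - [0,0.003,0]
    - [0,0.004,0]
  spin: [0,0,0]

```text
time: 22.35
position: [0.6976, 0.0038, 0.0421]
eef_rot: [0.69, 0.724, -0.0, -0.0]
contact_force: [-1.5, -1.5, -0.2]
gripper_width: -0.0002
```

Request:
arm_command:
  hand: [0,0,0]
  slide:
    - [0,0.0012,0]
    - [0,0.0025,0]
    - [0,0.003,0]
  spin: [0,0,0]

```text
time: 22.72
position: [0.7004, 0.004, 0.0422]
eef_rot: [0.69, 0.724, -0.0, -0.0]
contact_force: [-4.8, -1.0, 1.2]
gripper_width: -0.0002
```

Request:
arm_command:
  hand: [0,0,0]
  slide:
    - [0,0.001,0]
    - [0,0.002,0]
    - [0,0.002,0]
  spin: [0,0,0]

```text
time: 23.1
position: [0.7004, 0.004, 0.0421]
eef_rot: [0.69, 0.724, -0.002, -0.002]
contact_force: [-15.7, -1.9, 9.3]
gripper_width: -0.0001
```

The position no longer changes and the force has risen to about 16 N, so the tray is at its stop. I back off and check.

Request:
arm_command:
  hand: [0,0,0,0,0]
  slide:
    - [0,-0.01,0]
    - [0,-0.04,0]
    - [0,-0.08,0]
    - [0,-0.12,0]
    - [0,-0.14,0]
  spin: [0,0,0,0,0]

```text
time: 23.72
position: [0.5613, -0.0027, 0.0425]
eef_rot: [0.69, 0.724, 0.0, 0.0]
contact_force: [1.1, 0.6, 0.3]
gripper_width: -0.0004
```

Request:
arm_command:
  hand: [0,0,0,0,0]
  slide:
    - [0,-0.02,-0.04]
    - [0,-0.06,-0.09]
    - [0,-0.1,-0.14]
    - [0,-0.14,-0.18]
    - [0,-0.16,-0.2]
  spin: [0,0,0,0,0]

```text
time: 24.35
position: [0.4021, -0.0105, 0.2445]
eef_rot: [0.69, 0.724, 0.001, 0.002]
contact_force: [0.3, -0.6, 0.3]
gripper_width: -0.0001
```

```bash
python3 g.py .4 0 .2 92.9; python3 -c "
from m import *
im,d,p=snap('top','t5'); a=snap('scene','s5')[0]
cv2.imwrite('pics/fin.png',np.hstack([cv2.resize(im[80:380],(400,188)),cv2.resize(a[60:460],(400,250))[:188]]) if 0 else np.vstack([im[80:370],a[120:400]]))
for t in('top0','t5'):
    P=cloud(*load(t)[1:])
    print(t,'block',rect(P,box(P,405,455,245,345,.02,.09)),'leaf',rect(P,box(P,165,300,180,285,.09,.12)),'dish',rect(P,box(P,200,252,312,365,.008,.03)))
    q=P[np.isfinite(P[...,2])&(P[...,2]>.062)&(P[...,2]<.084)&(P[...,1]<.05)&(P[...,1]>-.1)&(P[...,0]>.45)&(P[...,0]<.95)]
    c=q[:,0]+.0506*(q[:,1]+.008); h=np.histogram(c,np.arange(.48,.8,.01)); print([(float(round(b,2)),int(n)) for n,b in zip(*h) if n])
"
```

```text
t 24.35 pos [ 0.4021 -0.0105  0.2445] yaw 92.8 tilt [ 4.7e-03 -4.0e-04 -1.0e+00] F [ 0.31 -0.59  0.35] q [-0.14  0.06  1.99  0.    1.09 -1.76] w -0.0001
slide [ 0.0107 -0.0017  0.0445] spin -0.013 rows>= 1.0
top0 block (array([ 456.4, -277.8]), array([ 35.9, 168.6]), 'long-axis deg', np.float32(160.3), 'z', array([25.9, 43.1, 81.7]), np.int64(999)) leaf (array([614.6, 200.7]), array([187.9, 263.5]), 'long-axis deg', np.float32(92.7), 'z', array([ 94.9,  99.2, 110.3]), np.int64(8675)) dish (array([367.6, 223.1]), array([95.7, 93.6]), 'long-axis deg', np.float32(88.8), 'z', array([ 9. , 15.6, 23.4]), np.int64(768))
[(0.51, 265), (0.52, 123), (0.53, 3), (0.54, 4), (0.55, 1), (0.56, 2), (0.57, 2), (0.58, 3), (0.59, 3), (0.6, 4), (0.61, 4), (0.62, 3), (0.64, 2), (0.65, 2), (0.66, 4), (0.67, 3), (0.68, 3), (0.69, 3), (0.7, 4), (0.71, 3), (0.72, 187), (0.73, 230), (0.74, 240), (0.75, 223), (0.76, 230), (0.77, 218), (0.78, 220), (0.79, 219)]
t5 block (array([ 460.8, -271. ]), array([ 35., 169.]), 'long-axis deg', np.float32(160.4), 'z', array([25.9, 42.6, 81.4]), np.int64(1007)) leaf (array([614.7, 200.9]), array([188.3, 263.7]), 'long-axis deg', np.float32(92.8), 'z', array([ 95.3,  99.5, 103.5]), np.int64(8678)) dish (array([367.7, 223.5]), array([95.7, 93.6]), 'long-axis deg', np.float32(89.9), 'z', array([ 8.9, 15.1, 22.3]), np.int64(784))
[(0.7, 4), (0.71, 279), (0.72, 245), (0.73, 230), (0.74, 234), (0.75, 231), (0.76, 224), (0.77, 222), (0.78, 229), (0.79, 218)]
```

View pics/fin.png

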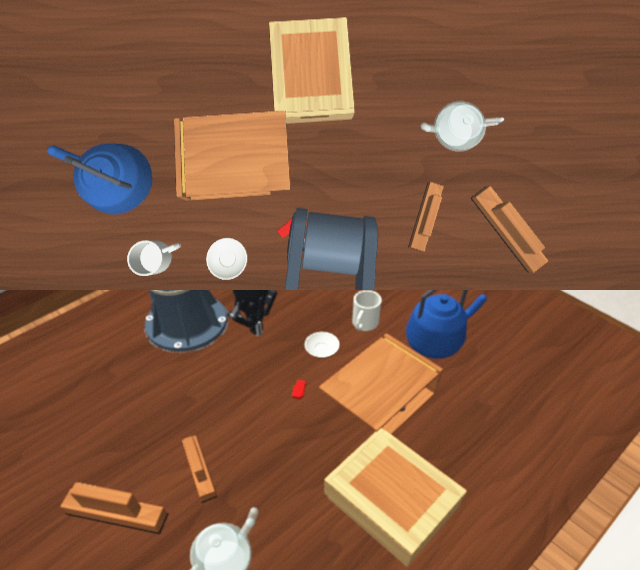

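The tray is flush with the caddy, moved about 0.20 m. The block is upright, and the leaf is bare and level. No flake lies on the shelf, and the other things have not moved. I hand in.

```bash
python3 -c "
from plant import bot
print(bot.finish_job())"
```

```text
the job is handed in; nothing more can be done
None
```

I wiped all three flakes off the leaf into the tray, stood the smaller scraper upright on the shelf and pushed the tray home. The job was handed in at about 24.5 s, and `bot.finish_job()` gave no verdict.

- **Wipe:** I measured the force at pauses along the stroke. It read 4.6 to 6.6 N, with the one high reading of about 6.6 N early on. The last pauses read about 5.5 N. The leaf dipped about 11 mm at most.
- **Flakes:** Two pictures, after the wipe and before the tray push, showed all three in the tray. They cannot be seen directly now that the tray is closed. The final views show none on the leaf or the shelf.
- **Tray:** It stopped against a hard stop (about 16 N at the end of the push) and now sits flush with the caddy front.
- **Scraper:** It stands upright about 8 mm from where it started.
- **Other things:** The dish measured the same before and after. The kettle, teapot, mug and red look-alike look unmoved in the last pictures; I did not measure them.

The top and scene cameras disagreed by about 4 mm on positions, so I used the wrist camera before grasping and wiping.

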